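# Unfold the lid stand and park the pot lid on it

## Task

Take the lid off the pot for serving and park it on the folding lid stand: first swing the stand's red-tipped wire back-rest up and over until it leans on its stop, then lift the lid off and slide its lower edge down into both black notches, so that it leans on the back-rest with the handle facing out, at rest and let go. Leave the pot and everything else where they stand.

Things in the scene. Friction and masses are not known exactly. Their poses are not given: they have to be found in the camera images.
- lid: round polished steel pot lid, 146 mm across; origin at the centre of the underside of its flat 5 mm thick rim, z out of the top. Below the rim a 6 mm deep round plug, 122 mm across, sits in the pot's mouth; above it a low dome (16 mm high at the centre) and a black bridge handle along the lid's y axis. 0.3 kg
- lid_handle (a point): middle of the lid's handle bar, on the lid's axis 44 mm above its origin; the bar is 76 mm long (along the lid's y), 14 mm wide (x) and 16 mm high (36 to 52 mm above the origin), on two posts 58 mm apart, open underneath
- pot: steel pot with two dark loop handles on its +y and -y sides, 136 mm across and 86 mm high, 195 mm over the loops, standing on a cork trivet 8 mm thick; origin under its centre, its mouth 129 mm wide
- lid_stand: folding lid stand, fixed: steel drip tray 135 (x) by 150 mm (y), 13 high, origin under its centre, front to -x. Two black notches on posts at the front (44 mm left and right of the middle) take the lid's lower rim; a hinged wire back-rest takes its back. Notches are 11 mm wide across the lid's thickness, cheeks 8 mm (inner) and 14 mm (outer, flared) high
- backrest (a joint): angle of the stand's back-rest: 0 folded flat towards the front, 1.57 upright, 1.833 leaning back on its stop; it falls by itself once past upright
- backrest_bar (a point): middle of the back-rest's free end: a round red sleeve 10 mm thick and 46 mm long along the stand's y, 85 mm from the hinge; wire legs 6 mm thick, 66 mm apart, run from it to the hinge. Folded, it lies 36 mm above the worktop just in front of and below the notches
- stand_hinge (a point): hinge axis of the back-rest (along the stand's y), 37.5 mm behind the stand's centre and 36 mm above the worktop
- lid_seat (a point): where the lid's origin belongs when the lid sits in the stand: 18 mm behind the stand's centre, 98 mm above the worktop. The seated lid slopes 40 degrees from level, rising towards the stand's +x, top and handle facing up and to the front (-x); its rim touches both notch floors, its plug lies on the raised bar
- pepper_mill: dark wooden pepper mill, 58 mm across, 170 tall; origin under its centre; a bystander
- salt_shaker: small salt shaker with metal cap, 44 mm across, 90 tall; origin under its centre; a bystander
- drink_glass: tall highball glass with pale lime water, 71 mm across, 144 tall; origin under its centre; a bystander
- mug: white mug with grey dots, 82 mm across, 91 tall, at the left; origin at its foot; a bystander
- jar_honey: honey jar, 71 mm across, 110 tall, at the left; origin under its centre; a bystander
- lemon_1: yellow lemon, 72 mm long; origin under its centre; a bystander

How it is judged:
On the way, in this order (a step that is already met when the one before it is completed fails the run):
1. the back-rest is up on its stop, the lid still off the stand (value of joint backrest above 1.75 rad and horizontal distance between lid and lid_stand above 0.1 m), for 0.2 s.
2. the lid is lifted clear of the pot (distance between lid and pot above 0.12 m), for 0.1 s.
At the end, for the whole second after the job is handed in: The back-rest stands on its stop (over 1.75 rad); the lid's origin is within 12 mm of the seat point, its axis 33 to 47 degrees from vertical with the handle to the front, at rest; the pot is upright within 30 mm of where it stood (value of joint backrest above 1.75 rad and distance between lid and lid_seat below 0.012 m and angle between lid's own z axis and vertical between 0.58 and 0.82 rad and x of lid_handle in the frame of lid_stand below 0 m and linear speed of lid below 0.02 m/s and angular speed of lid below 0.1 rad/s and distance of pot from where it was at the start of the episode below 0.03 m and angle between pot's own z axis and vertical below 0.1 rad); the robot touches nothing.
It fails at once if the pot is shifted by more than 40 mm or tipped (distance of pot from where it was at the start of the episode above 0.04 m or angle between pot's own z axis and vertical above 0.4 rad).
It fails at once if a bystander (pepper mill, salt shaker, glass, mug, honey jar, lemon) is moved by more than 40 mm (distance of any of pepper_mill, salt_shaker, drink_glass, mug, jar_honey, lemon_1 from where it was at the start of the episode above 0.04 m).
It also fails if it takes over 64 s, if anything falls off the work surface, if the arm or the gripper's body presses on something with over 40 N, if the wrist force passes 120 N, or if a joint passes its speed limit or range.

## Robot

A 6-joint arm with a two-finger parallel gripper is mounted at the origin on a cart in front of the work surface, level with it; the furniture and walls round the work are solid. World frame = base frame: x ahead of the robot, y to its left, z up, the work surface at z = 0. Lengths are in m, angles in rad, forces in N, time in s.
With the tool pointing down it reaches from about 0.25 to 0.8 m from the base axis. Payload 8.5 kg.
Tool frame: the origin (TCP) lies at the very end of the fingers, on their centre line; the grasp point (between the pads) lies 19 mm behind it; z points along the fingers, y is the line along which they close (so a half turn about z gives the same grasp; the last joint's range is limited). The gripper opens to 85 mm and grips with 20 to 120 N. Pads are 22 mm wide; open, the fingers measure 114 mm over their backs; the gripper's body (76 mm by 85 mm) begins 54 mm behind the grasp point. The pads swing forward as they close: fully open they stand 13 mm farther back than shut.
Start: joints at [1.3, 0.238, -0.013, 1.319, 0, 1.571], TCP at [0.14, 0.506, 0.231] pointing down, gripper open.
Joint ranges: [-2.66, 2.66], [-1.03, 1.9], [-1.14, 1.46], [-1.82, 2.27], [-1.45, 1.34], [-3.14, 3.14]. Speed limits (rad/s): [2.22, 2.22, 2.79, 3.14, 3.14, 3.14].

## Interface

Orientations are given as a rotation vector (axis times angle).
In Python, from station import r gives the robot as it stands.
- The arm moves only by the tool step_arm, never from a script. Its argument "plan" is a list that holds one entry, the list of rows, each a list of 5 numbers: the closure, from 0 (fully open) to 1 (shut), then the shift along the tool's x, y, z in mm, then the turn about the tool's z in degrees. A call has 1 to 5 rows; each row shifts and turns the commanded pose from where the row before left it, along the tool's axes as they then stand; what a row does not reach is not made up. A row lasts 1/8 s, in which the tool goes at most 62.5 mm and 10.7 degrees, less where a joint would pass 70% of its speed; a pose out of reach is approached as far as the arm can. A call with a gripper value outside its range is refused whole. The fingers move at their own pace and stop on an object; "grip_force" is the grip in N (left out, the last holds). Time passes only in rows, so rows that do not move let the fingers close. It gives the time, the measured TCP pose, the force, the opening and the grip force at its end, in the units of the state.
- r.get_state(): the state, without advancing time (a new reading comes with each control period).
- r.snapshot(name): name is "scene" or "top" or "wrist"; returns a dict with "img" (420x560x3 uint8, red, green, blue), "depth" (420x560 float32, m along the optical axis (not along the pixel's ray), 0 where there is no reading), "K" (3x3 intrinsics, pixels), "D" ([k1, k2, p1, p2, k3] as OpenCV has them; the pictures are not rectified), "rvec" (rotation vector, rad) and "tvec" (3), from world to camera coordinates, as OpenCV has them; the wrist camera has in their place "hand_eye" (4x4, takes a point from camera to tool coordinates, whose origin is the TCP and whose axes are the flange's). Camera axes: x right, y down, z forward; pixel columns grow to the right and rows downward; lengths in m; the calibration is good to about 2 mm. A picture is of the moment at which its call begins: read the wrist's pose just before it.
- r.hand_in(): hands the job in; it is judged then, once.
The state is a dict: "clock": time; "joint_pos": joint angles; "joint_vel": joint speeds; "tau": joint torques, N m; "ee_pos": TCP position; "tcp_rot": TCP orientation; "force": force on the tool from outside, world axes, zero at the start; "ft_torque": the same for the moment, N m; "finger_gap": finger opening in m; "gripper_force": force on a finger pad.
Only numpy, scipy, OpenCV 4.12 (cv2) and the standard library are available. Lean on these libraries where they do the work, as an engineer would, in place of code of your own. Each camera call takes 0.05 s, during which the arm holds its last target. There are 200 camera calls.

## Working session

There is one attempt and no reset: what is moved stays moved. The work goes in short steps, Python scripts to look and compute and a tool call to move; the robot and the scene stay as the last step left them, time stands still between calls to the robot, and variables do not carry over. Pictures are saved under pics/ and viewed, at most 10 in all, crops included, and the job is handed in when it is done.

Besides the shell and the picture viewer there is one more tool, called after "Emit:" as name([rows], argument=value, ...), one row to a line, values as JSON. step_arm: Moves the arm, as the interface text tells. Its arguments: {"type":"object","properties":{"plan":{"type":"array"},"grip_force":{"type":"number"}},"required":["plan"]}

```bash
mkdir -p pics; ls
cat > h.py <<'E'
import numpy as np,cv2
from station import r
from scipy.spatial.transform import Rotation as R
def save(n,img): cv2.imwrite('pics/'+n+'.png',img[:,:,::-1])
def cam(s,st=None):
    if 'hand_eye' in s:
        T=np.eye(4);T[:3,:3]=R.from_rotvec(st['tcp_rot']).as_matrix();T[:3,3]=st['ee_pos'];return T@np.array(s['hand_eye'])
    T=np.eye(4);T[:3,:3]=cv2.Rodrigues(np.array(s['rvec'],float))[0];T[:3,3]=np.ravel(s['tvec']);return np.linalg.inv(T)
def rays(s,uv,st=None):
    C=cam(s,st);p=cv2.undistortPoints(np.array(uv,float).reshape(-1,1,2),np.array(s['K']),np.array(s['D'])).reshape(-1,2)
    return C[:3,3],np.c_[p,np.ones(len(p))]@C[:3,:3].T
def plane(s,uv,z,st=None):
    o,d=rays(s,uv,st);return o+d*((z-o[2])/d[:,2])[:,None]
def depthpts(s,st=None):
    h,w=s['depth'].shape;v,u=np.mgrid[:h,:w];o,d=rays(s,np.c_[u.ravel(),v.ravel()],st)
    P=o+d*s['depth'].reshape(-1,1);P[s['depth'].ravel()==0]=np.nan;return P.reshape(h,w,3)
E
python3 - <<'E'
from h import *
st=r.get_state();print({k:np.round(v,3).tolist() for k,v in st.items()})
a=r.snapshot('scene');b=r.snapshot('top')
save('scene',a['img']);save('top',b['img'])
np.savez('s0.npz',**{'a_'+k:v for k,v in a.items()},**{'b_'+k:v for k,v in b.items()})
for s in(a,b):print(cam(s).round(3).tolist(),np.round(s['K'],1).tolist(),(s['depth']>0).mean())
E
```

```text
pics
{'clock': 0.0, 'joint_pos': [1.3, 0.239, -0.014, 1.319, 0.0, 1.571], 'joint_vel': [-0.0, 0.0, -0.001, -0.001, 0.0, 0.001], 'tau': [0.0, -53.877, 34.644, 0.018, -0.0, 0.0], 'ee_pos': [0.14, 0.505, 0.231], 'tcp_rot': [-0.424, -3.113, 0.002], 'force': [-0.267, 0.655, 0.534], 'ft_torque': [0.055, -0.005, 0.01], 'gripper_force': 0.0, 'finger_gap': 0.086}
[[-0.868, -0.32, 0.379, -0.068], [-0.496, 0.542, -0.679, 1.286], [0.012, -0.777, -0.629, 1.172], [0.0, 0.0, 0.0, 1.0]] [[527.1, 0.0, 275.4], [0.0, 527.1, 204.5], [0.0, 0.0, 1.0]] 0.9160331632653061
[[0.01, -0.987, 0.158, 0.344], [-1.0, -0.009, 0.005, 0.154], [-0.003, -0.158, -0.987, 1.533], [0.0, 0.0, 0.0, 1.0]] [[496.1, 0.0, 279.0], [0.0, 496.1, 216.5], [0.0, 0.0, 1.0]] 0.9959778911564626
```

View pics/scene.png

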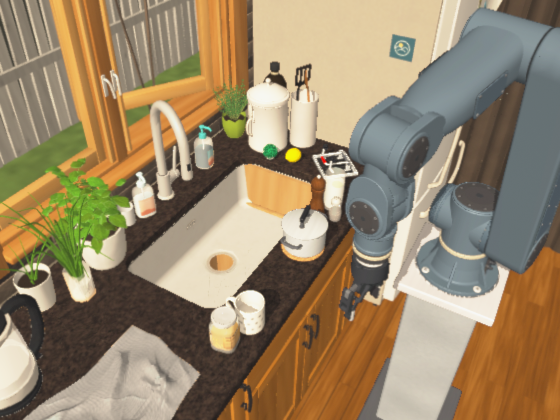

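View pics/top.png

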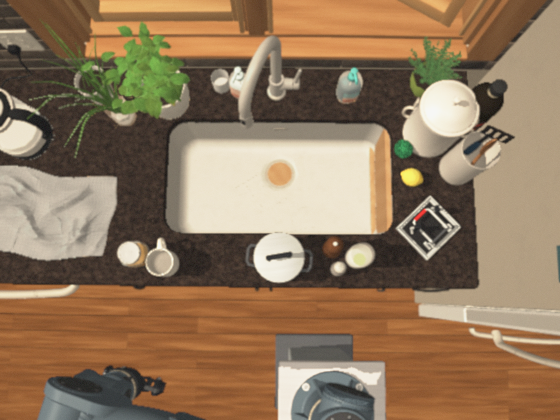

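The top view shows the pot with its lid at about (279,258) and its black handle from (267,260) to (303,254). The stand is at (428,228), turned about 45°, with the red sleeve near (421,214). The mill, salt and glass stand between them.

Run:
```python
from h import *
z=np.load('s0.npz');a={k[2:]:z[k] for k in z if k[0]=='a'};b={k[2:]:z[k] for k in z if k[0]=='b'}
def red(s):
    i=s['img'].astype(int);return ((i[...,0]>130)&(i[...,1]<60)&(i[...,2]<70)).astype(np.uint8)
uv={}
for n,s,box in(('a',a,(140,180,310,345)),('b',b,(205,225,405,435))):
    m=red(s);q=np.zeros_like(m);q[box[0]:box[1],box[2]:box[3]]=1;m&=q
    ys,xs=np.nonzero(m);uv[n]=(xs.mean(),ys.mean());print(n,len(xs),uv[n],np.ptp(xs),np.ptp(ys));print(plane(s,[uv[n]],.036), np.nanmedian(depthpts(s)[m>0],axis=0))
oa,da=rays(a,[uv['a']]);ob,db=rays(b,[uv['b']]);da=da[0];db=db[0]
t=np.linalg.lstsq(np.c_[da,-db],ob-oa,rcond=None)[0];print('tri',oa+da*t[0],ob+db*t[1])
for nm,p in dict(handleL=(267,260),handleR=(303,254)).items():print(nm,plane(b,[p],.14))
print('pot',plane(b,[(279,258)],.1),'mill',plane(b,[(333,246)],.17),'salt',plane(b,[(339,268)],.09),'glass',plane(b,[(360,256)],.144),'lemon',plane(b,[(412,177)],.03))
print('traycorners',plane(b,[(429,197),(461,228),(430,260),(396,228)],.013))
D=depthpts(b);print('crock',plane(b,[(448,108),(470,160)],.2),D[108,448],D[150,475],D[135,435])
c1=cv2.resize(b['img'][170:290,230:480],None,fx=3.2,fy=3.2,interpolation=2)
save('topc',c1)
```

```text
a 17 (np.float64(322.88235294117646), np.float64(159.58823529411765)) 4 5
[[ 0.59471713 -0.27080782  0.036     ]] [ 0.59477923 -0.26931021  0.03990743]
b 24 (np.float64(420.25), np.float64(214.5)) 10 9
[[ 0.5939986 -0.2721809  0.036    ]] [ 0.59722491 -0.27769718  0.02042836]
tri [ 0.59524163 -0.27203887  0.03510144] [ 0.59415917 -0.27245438  0.03503884]
handleL [[0.44325135 0.19310772 0.14      ]]
handleR [[0.46104844 0.09217617 0.14      ]]
pot [[0.45220678 0.15966884 0.1       ]] mill [[0.4813349  0.01082771 0.17      ]] salt [[ 0.42550629 -0.01455801  0.09      ]] glass [[ 0.45646377 -0.06748153  0.144     ]] lemon [[ 0.71331842 -0.2523218   0.03      ]]
traycorners [[ 0.6537263  -0.3084093   0.013     ]
 [ 0.55645753 -0.40522746  0.013     ]
 [ 0.45635363 -0.3041114   0.013     ]
 [ 0.55473548 -0.20154052  0.013     ]]
crock [[ 0.8744009  -0.31717596  0.2       ]
 [ 0.72227552 -0.37167548  0.2       ]] [ 0.8527463  -0.29795388  0.25440528] [ 0.78654989 -0.43416676  0.0853211 ] [ 0.79064417 -0.27316752  0.20884645]
```

View pics/topc.png

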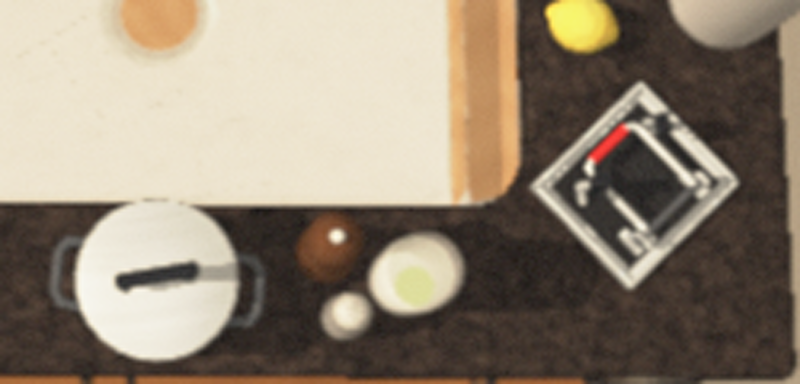

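The zoomed crop puts the stand's red sleeve on its far-left side, so the front faces world (+x,+y). Triangulating it gives z=35 mm, which matches the 36 mm in the text. I'll move above the stand for a closer look.

Emit:
step_arm([
  [[0, 0, 0, -60, 0], [0, -30, -32, -20, 0], [0, -41, -43, 0, 0], [0, -41, -43, 0, 0], [0, -41, -43, 0, 0]],
])

```text
clock: 0.72
ee_pos: [0.2451, 0.3081, 0.3111]
tcp_rot: [0.423, 3.113, -0.0]
force: [0.8, -0.1, 0.5]
finger_gap: 0.0854
gripper_force: 0.0
```

Emit:
step_arm([
  [[0, -41, -43, 0, 0], [0, -41, -43, 0, 0], [0, -41, -43, 0, 0], [0, -41, -43, 0, 0], [0, -41, -43, 0, 0]],
])

```text
clock: 1.35
ee_pos: [0.3853, 0.0458, 0.3113]
tcp_rot: [0.424, 3.113, 0.0]
force: [1.4, 1.0, 0.3]
finger_gap: 0.0855
gripper_force: 0.0
```

Emit:
step_arm([
  [[0, -41, -43, 0, 0], [0, -41, -43, 0, 0], [0, -41, -43, 0, 0], [0, -41, -43, 0, 0], [0, -30, -30, 0, 0]],
])

```text
clock: 1.98
ee_pos: [0.5183, -0.2012, 0.3106]
tcp_rot: [-0.426, -3.112, 0.0]
force: [0.6, 0.1, 0.7]
finger_gap: 0.0853
gripper_force: 0.0
```

Emit:
step_arm([
  [[0, 0, 0, 0, 10], [0, 0, 0, 0, 10], [0, 0, 0, 0, 10], [0, 0, 0, 0, 1.5], [0, 0, 0, 0, 0]],
])

```text
clock: 2.6
ee_pos: [0.5176, -0.1987, 0.3112]
tcp_rot: [-1.249, -2.882, 0.0]
force: [0.0, -0.3, 1.3]
finger_gap: 0.0854
gripper_force: 0.0
```

Run:
```python
from h import *
st=r.get_state();print({k:np.round(st[k],3).tolist() for k in('clock','joint_pos','ee_pos','tcp_rot')})
w=r.snapshot('wrist');save('w1',w['img']);np.savez('w1.npz',**w,pos=st['ee_pos'],rot=st['tcp_rot'])
print(cam(w,st).round(3).tolist(),np.round(w['K'],1).tolist())
```

```text
{'clock': 2.6, 'joint_pos': [-0.367, 0.279, 0.245, 1.537, -0.0, 0.451], 'ee_pos': [0.518, -0.199, 0.311], 'tcp_rot': [-1.249, -2.882, 0.0]}
[[0.729, 0.649, 0.218, 0.462], [0.684, -0.691, -0.234, -0.139], [-0.001, 0.32, -0.948, 0.453], [0.0, 0.0, 0.0, 1.0]] [[344.2, 0.0, 277.9], [0.0, 344.2, 206.5], [0.0, 0.0, 1.0]]
```

View pics/w1.png

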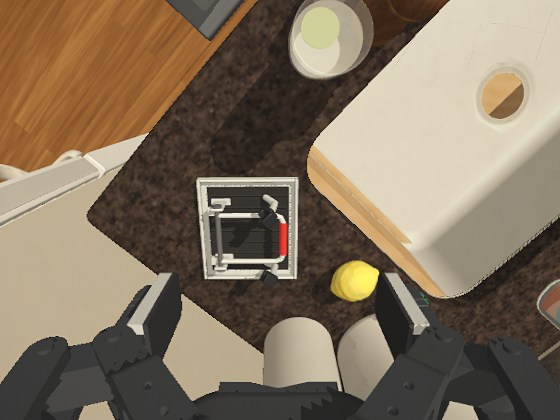

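The wrist view shows the tray with corners near (197,178), (298,178), (297,278) and (206,279). The red sleeve is at (283,239), the black notches at (269,213) and (270,277), and the hinge rod at x≈218.

Run:
```python
from h import *
z=np.load('w1.npz');w={k:z[k] for k in z};st=dict(ee_pos=z['pos'],tcp_rot=z['rot'])
i=w['img'].astype(int);m=((i[...,0]>130)&(i[...,1]<60)&(i[...,2]<70));m[:,:200]=0;m[:190]=0;m[290:]=0;m[:,340:]=0
ys,xs=np.nonzero(m);c=np.array([xs.mean(),ys.mean()]);print(c,len(xs),xs.min(),xs.max(),ys.min(),ys.max())
P=depthpts(w,st);print('red depth med',np.nanmedian(P[m],axis=0))
print('red plane',plane(w,[c],.036,st))
(cx,cy),(ww,hh),ang=cv2.minAreaRect(np.c_[xs,ys].astype(np.float32));print('rect',ww,hh,ang)
# triangulate with top
s0=np.load('s0.npz');b={k[2:]:s0[k] for k in s0 if k[0]=='b'}
oa,da=rays(w,[c],st);ob,db=rays(b,[(420.25,214.5)])
t=np.linalg.lstsq(np.c_[da[0],-db[0]],ob-oa,rcond=None)[0];print('tri',oa+da[0]*t[0],ob+db[0]*t[1])
# bright tray border: points with height 0.006..0.02 near stand, bright
g=i.min(2);q=(np.abs(P[...,2]-.013)<.006)&(g>110);q[:165]=0;q[290:]=0;q[:,:185]=0;q[:,310:]=0
pts=P[q][:,:2];print(q.sum());rc=cv2.minAreaRect(pts.astype(np.float32));print(rc,cv2.boxPoints(rc))
print('corners',plane(w,[(197,178),(298,178),(297,278),(206,279)],.013,st))
for n,p in dict(notch1=(269,213),notch2=(270,277)).items():print(n,P[p[1],p[0]],plane(w,[p],.06,st))
for p in [(218,215),(218,240),(218,262)]:print(P[p[1],p[0]-3:p[0]+4,2].round(3))
```

```text
[282.06206897 238.66206897] 145 279 287 223 254
red depth med [ 0.59184196 -0.27015687  0.03929052]
red plane [[ 0.59259726 -0.27043166  0.036     ]]
rect 7.920495510101318 31.200830459594727 2.12109637260437
tri [ 0.59608247 -0.27394491  0.02488082] [ 0.59580179 -0.27525217  0.02520589]
1347
((0.5582214593887329, -0.3020443618297577), (0.1340498924255371, 0.15019583702087402), 43.452884674072266) [[ 0.45791614 -0.2936247 ]
 [ 0.56121457 -0.40265787]
 [ 0.6585268  -0.31046402]
 [ 0.55522835 -0.20143086]]
corners [[ 0.45823706 -0.29129175  0.013     ]
 [ 0.55535656 -0.20023992  0.013     ]
 [ 0.65867242 -0.30823429  0.013     ]
 [ 0.56311854 -0.40076189  0.013     ]]
notch1 [ 0.54706953 -0.24516085  0.07378451] [[ 0.55016692 -0.2490321   0.06      ]]
notch2 [ 0.60518934 -0.3062401   0.07542341] [[ 0.61104181 -0.31308297  0.06      ]]
[0.038 0.039 0.039 0.039 0.038 0.038 0.037]
[0.006 0.004 0.038 0.039 0.04  0.039 0.037]
[0.031 0.031 0.03  0.037 0.039 0.039 0.039]
```

The tray measures 134×150 mm, which matches the text. The folded bar predicted from it, (0.593,-0.269), agrees with the red sleeve within 1 mm. Next I descend onto the sleeve.

Emit:
step_arm([
  [[0.4, -52, 3, 0, 0], [0.4, -51, 3, 0, 0], [0.4, 0, 0, 50, 0], [0.4, 0, 0, 55, 0], [0.4, 0, 0, 50, 0]],
])

```text
clock: 3.28
ee_pos: [0.5921, -0.27, 0.1543]
tcp_rot: [-1.249, -2.882, 0.0]
force: [0.5, -0.3, -0.4]
finger_gap: 0.0515
gripper_force: 0.0
```

Emit:
step_arm([
  [[0.4, 0, 0, 45, 0], [0.4, 0, 0, 40, 0], [0.4, 0, 0, 30, 0], [0.4, 0, 0, 15, 0], [0.4, 0, 0, 0, 0]],
])

```text
clock: 3.9
ee_pos: [0.5919, -0.2698, 0.0257]
tcp_rot: [-1.251, -2.88, 0.0]
force: [0.4, 0.0, 0.4]
finger_gap: 0.0513
gripper_force: 0.0
```

Emit:
step_arm([
  [[0.4, 0, 0, 4, 0], [1, 0, 0, 0, 0], [1, 0, 0, 0, 0], [1, 0, 0, 0, 0], [1, 0, 0, 0, 0]],
], grip_force=25)

```text
clock: 4.53
ee_pos: [0.593, -0.2699, 0.023]
tcp_rot: [1.252, 2.88, 0.001]
force: [1.8, 2.5, 4.6]
finger_gap: 0.0088
gripper_force: 26.0
```

Emit:
step_arm([
  [[1, 0, -1.7, -17, 0], [1, 0, -5, -16, 0], [1, 0, -8, -15, 0], [1, 0, -11, -13, 0], [1, 0, -13.3, -10.5, 0]],
])

```text
clock: 5.15
ee_pos: [0.5665, -0.2954, 0.0963]
tcp_rot: [1.248, 2.878, 0.006]
force: [5.9, 8.3, 6.3]
finger_gap: 0.0088
gripper_force: 24.5
```

Emit:
step_arm([
  [[1, 0, -15, -7.7, 0], [1, 0, -16.5, -4.6, 0], [1, 0, -17, -1.2, 0], [1, 0, -12.7, 1.4, 0], [1, 0, 0, 0, 0]],
])

```text
clock: 5.78
ee_pos: [0.5188, -0.3399, 0.1067]
tcp_rot: [1.254, 2.878, -0.002]
force: [0.9, -2.3, 8.8]
finger_gap: 0.0089
gripper_force: 26.5
```

Emit:
step_arm([
  [[0.4, 0, 0, 0, 0], [0.4, 0, 0, 0, 0], [0.4, 0, 0, 0, 0], [0.4, 0, 0, -30, 0], [0.4, 0, 0, -50, 0]],
])

```text
clock: 6.4
ee_pos: [0.518, -0.3375, 0.1849]
tcp_rot: [-1.251, -2.877, -0.001]
force: [1.2, -0.6, 0.2]
finger_gap: 0.0508
gripper_force: 0.0
```

Emit:
step_arm([
  [[0, 0, 0, -60, 0], [0, 0, 40, -50, 0], [0, 0, 60, 0, 0], [0, 0, 60, 0, 0], [0, 0, 0, 0, 0]],
])

```text
clock: 7.02
ee_pos: [0.6378, -0.2264, 0.2932]
tcp_rot: [-1.246, -2.883, -0.001]
force: [-0.4, -0.6, -0.2]
finger_gap: 0.0856
gripper_force: 0.0
```

Run:
```python
from h import *
st=r.get_state();w=r.snapshot('wrist');print(st['ee_pos'],st['tcp_rot'])
i=w['img'].astype(int);m=((i[...,0]>130)&(i[...,1]<60)&(i[...,2]<70));P=depthpts(w,st)
n,l,s,c=cv2.connectedComponentsWithStats(m.astype(np.uint8))
for k in range(1,n):
    if s[k,4]>40:print(c[k],s[k],np.nanmedian(P[l==k],axis=0))
# two-view check with the top camera
b=r.snapshot('top');j=b['img'].astype(int);mb=((j[...,0]>130)&(j[...,1]<60)&(j[...,2]<70));mb[:190]=0;mb[260:]=0;mb[:,:390]=0;mb[:,470:]=0
ys,xs=np.nonzero(mb);print('top red',len(xs), xs.mean() if len(xs) else 0, ys.mean() if len(ys) else 0)
if len(xs):print(plane(b,[(xs.mean(),ys.mean())],.118))
```

```text
[ 0.63781365 -0.22641516  0.29322671] [-1.24557923e+00 -2.88250739e+00 -6.14335990e-04]
[103.25964912 183.0245614 ] [ 95 160  17  47 285] [ 0.51465497 -0.34306322  0.12053413]
top red 0 0 0
```

The back-rest is up: the red bar is at (0.515,-0.343,0.1205), as predicted for the stop. Next is the pot.

Emit:
step_arm([
  [[0, 50.6, 15.6, 0, 0], [0, 50.6, 15.6, 0, 0], [0, 50.6, 15.6, 0, 0], [0, 50.6, 15.6, 0, 0], [0, 50.6, 15.6, 0, 0]],
])

```text
clock: 7.75
ee_pos: [0.5183, 0.0084, 0.295]
tcp_rot: [1.256, 2.879, -0.0]
force: [0.2, 0.4, 0.5]
finger_gap: 0.0854
gripper_force: 0.0
```

Emit:
step_arm([
  [[0, 50.6, 15.6, 0, 0], [0, 50.6, 15.6, 0, 0], [0, 50.6, 15.6, 0, 0], [0, 0, 0, 0, 10], [0, 0, 0, 0, 10]],
])

```text
clock: 8.38
ee_pos: [0.4499, 0.1508, 0.295]
tcp_rot: [1.741, 2.614, 0.0]
force: [0.1, 0.4, 0.3]
finger_gap: 0.0857
gripper_force: 0.0
```

Emit:
step_arm([
  [[0, 0, 0, 0, 10], [0, 0, 0, 0, 3], [0, 0, 0, 0, 0], [0, 0, 0, 0, 0]],
])

```text
clock: 8.88
ee_pos: [0.4505, 0.1506, 0.2948]
tcp_rot: [2.019, 2.406, 0.0]
force: [-0.1, 0.4, -0.5]
finger_gap: 0.0853
gripper_force: 0.0
```

Run:
```python
from h import *
st=r.get_state();w=r.snapshot('wrist');save('w2',w['img']);np.savez('w2.npz',**w,pos=st['ee_pos'],rot=st['tcp_rot'])
print(st['ee_pos'],st['tcp_rot'],st['joint_pos'])
P=depthpts(w,st);i=w['img'].astype(int)
q=(i.max(2)<70)&(P[...,2]>.115)&(P[...,2]<.165)&(np.hypot(P[...,0]-.452,P[...,1]-.155)<.08)
n,l,s,c=cv2.connectedComponentsWithStats(q.astype(np.uint8));k=1+s[1:,4].argmax();q=l==k;print(s[k],c[k])
pts=P[q];print('z',np.percentile(pts[:,2],[5,50,95]));t=pts[pts[:,2]>np.percentile(pts[:,2],60)-.004]
rc=cv2.minAreaRect(t[:,:2].astype(np.float32));print(rc,cv2.boxPoints(rc))
rim=(np.abs(P[...,2]-.099)<.006)&(np.hypot(P[...,0]-.452,P[...,1]-.155)<.1)&(i.min(2)>100)
print('rim',rim.sum(),cv2.minEnclosingCircle(P[rim][:,:2].astype(np.float32)))
```

```text
[0.45053572 0.15059823 0.29484171] [2.01932121e+00 2.40633137e+00 7.76699869e-06] [ 3.22719790e-01  1.37722404e-01  2.01730669e-02  1.45311671e+00
 -2.03072751e-04  1.71906582e+00]
[ 278  133   17   85 1262] [285.92551506 174.45166403]
z [0.142641   0.14512677 0.14646443]
((0.4558456540107727, 0.1623576581478119), (0.01368776336312294, 0.07521131634712219), 10.033051490783691) [[0.44255492 0.19819592]
 [0.45565793 0.12413476]
 [0.4691364  0.1265194 ]
 [0.45603338 0.20058055]]
rim 8710 ((0.45639535784721375, 0.16151387989521027), 0.0730457752943039)
```

View pics/w2.png

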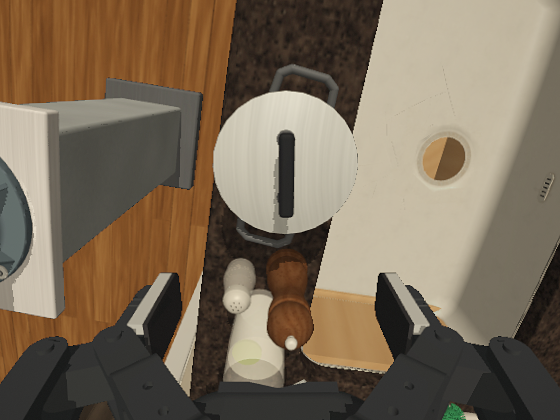

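The lid handle is upright at (287,174) in the image. Depth gives a 14×75 mm bar centred at (0.456,0.162) with its top at 0.146, and a rim radius of 73 mm. These all match the text, so I'll descend and grasp.

Emit:
step_arm([
  [[0.4, 10, 7.5, 50, 0], [0.4, 0, 0, 50, 0], [0.4, 0, 0, 40, 0], [0.4, 0, 0, 25, 0], [0.4, 0, 0, 9, 0]],
])

```text
clock: 9.55
ee_pos: [0.4555, 0.162, 0.1194]
tcp_rot: [-2.018, -2.406, 0.003]
force: [-0.2, 0.8, -0.1]
finger_gap: 0.0511
gripper_force: 0.0
```

Emit:
step_arm([
  [[0.4, 0, 0, 0, 0], [1, 0, 0, 0, 0], [1, 0, 0, 0, 0], [1, 0, 0, 0, 0], [1, 0, 0, 0, 0]],
], grip_force=40)

```text
clock: 10.18
ee_pos: [0.4569, 0.1626, 0.1217]
tcp_rot: [2.019, 2.406, 0.002]
force: [-0.8, -1.1, 6.0]
finger_gap: 0.0136
gripper_force: 39.8
```

Emit:
step_arm([
  [[1, 0, 0, -15, 0], [1, 0, 0, -30, 0], [1, 0, 0, -45, 0], [1, 0, 0, -45, 0], [1, 0, 0, -45, 0]],
])

```text
clock: 10.8
ee_pos: [0.456, 0.1624, 0.3023]
tcp_rot: [2.02, 2.406, 0.0]
force: [0.3, -0.2, -2.3]
finger_gap: 0.0137
gripper_force: 39.4
```

Emit:
step_arm([
  [[1, -20, 0, 0, 0], [1, -40, -1, 0, 0], [1, -45, -1.2, 0, 0], [1, -45, -1.2, 0, 0], [1, -45, -1.2, 0, 0]],
])

```text
clock: 11.42
ee_pos: [0.4855, -0.0318, 0.3009]
tcp_rot: [2.019, 2.406, 0.0]
force: [0.8, 0.4, -2.1]
finger_gap: 0.0132
gripper_force: 39.4
```

Emit:
step_arm([
  [[1, -45, -1.2, 0, 0], [1, -45, -1.2, 0, 0], [1, -45, -1.2, 0, 0], [1, -45, -1.2, 0, 0], [1, -45, -1.2, 0, 0]],
])

```text
clock: 12.05
ee_pos: [0.5186, -0.2545, 0.3008]
tcp_rot: [2.02, 2.406, -0.0]
force: [1.7, 0.5, -2.7]
finger_gap: 0.0135
gripper_force: 39.4
```

Emit:
step_arm([
  [[1, -45, -1.2, 0, 0], [1, -30, -1, 0, 0], [1, 0, 0, 0, 10], [1, 0, 0, 0, 10], [1, 0, 0, 0, 10]],
])

```text
clock: 12.68
ee_pos: [0.5294, -0.3274, 0.3005]
tcp_rot: [-2.579, -1.794, 0.001]
force: [-0.6, -0.2, -2.5]
finger_gap: 0.0132
gripper_force: 39.4
```

Emit:
step_arm([
  [[1, 0, 0, 0, 10], [1, 0, 0, 0, 10], [1, 0, 0, 0, 6.5], [1, 0, 0, 0, 0], [1, 0, 0, 0, 0]],
])

```text
clock: 13.3
ee_pos: [0.5295, -0.3272, 0.3007]
tcp_rot: [-2.917, -1.167, 0.0]
force: [-0.0, -0.0, -2.6]
finger_gap: 0.0138
gripper_force: 39.4
```

```bash
cat >> h.py <<'E'
C0=np.array([.5582,-.3020]);F=np.array([np.cos(np.radians(43.45)),np.sin(np.radians(43.45))])
def stand(p): p=np.atleast_2d(p);d=p[:,:2]-C0;return np.c_[-d@F,d@np.array([F[1],-F[0]]),p[:,2]]*1000
def tcp():
    st=r.get_state();m=R.from_rotvec(st['tcp_rot']).as_matrix();print('tcp stand mm',stand(st['ee_pos']).round(1),'yaw y',np.degrees(np.arctan2(m[1,1],m[0,1])).round(1),'tilt',np.degrees(np.arccos(-m[2,2])).round(2),'F',np.round(st['force'],1),'t',st['clock'],'gap',round(float(st['finger_gap']),4));return st
E
python3 - <<'E'
from h import *
st=tcp();w=r.snapshot('wrist');save('w3',w['img'])
E
```

```text
tcp stand mm [[ 38.2  -1.4 300.7]] yaw y -46.4 tilt 0.01 F [-0.  -0.  -2.6] t 13.3 gap 0.0138
```

View pics/w3.png

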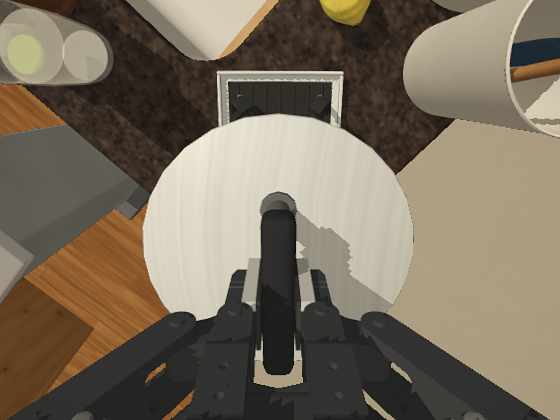

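The lid is held level: rim ellipse centred at about (278,235), bar from (278,205) to (278,370), and the tray visible in front. Now I lower it until the plug nears the raised bar, then tilt it in the grip against that bar.

Emit:
step_arm([
  [[1, 0.7, 1.4, 40, 0], [1, 0, 0, 45, 0], [1, 0, 0, 35, 0], [1, 0, 0, 18, 0], [1, 0, 0, 0, 0]],
], grip_force=25)

```text
clock: 13.98
ee_pos: [0.5302, -0.3273, 0.1614]
tcp_rot: [-2.915, -1.165, 0.003]
force: [0.5, 0.4, -2.7]
finger_gap: 0.0133
gripper_force: 39.3
```

Emit:
step_arm([
  [[1, 0, 0, 3, 0], [1, 0, 0, 3, 0], [1, 3, 0, 1.6, 0], [1, 3, 0, 1.6, 0], [1, 3, 0, 1.6, 0]],
])

```text
clock: 14.6
ee_pos: [0.5379, -0.3222, 0.1539]
tcp_rot: [2.915, 1.162, 0.001]
force: [-3.6, 0.6, 8.3]
finger_gap: 0.0135
gripper_force: 41.4
```

```bash
cat >> h.py <<'E'
def bar():
    st=tcp();w=r.snapshot('wrist');P=depthpts(w,st);i=w['img'].astype(int)
    S=stand(P.reshape(-1,3));t=stand(st['ee_pos'])[0]
    k=(i.max(2).ravel()<90)&(abs(S[:,1]-t[1])<5)&(t[0]-S[:,0]>10)&(t[0]-S[:,0]<45)&(S[:,2]>t[2]-25)&(S[:,2]<t[2]+45)
    X,Z=S[k,0],S[k,2]
    for _ in range(4):
        p=np.polyfit(X,Z,1);e=Z-np.polyval(p,X);g=(e>-2)&(e<3);X,Z=X[g],Z[g]
    print('bar n',k.sum(),len(X),'tilt deg',np.degrees(np.arctan(p[0])).round(1),'X',(t[0]-X.max()).round(1),(t[0]-X.min()).round(1),'Z at tcp x rel tcp',(np.polyval(p,t[0])-t[2]).round(1));return w,st
E
python3 -c "
from h import *
bar()"
```

```text
tcp stand mm [[ 28.6   0.7 153.9]] yaw y -46.5 tilt 0.17 F [-3.6  0.6  8.3] t 14.6 gap 0.0135
bar n 1949 1480 tilt deg 9.5 X 10.0 37.4 Z at tcp x rel tcp 25.2
```

The lid is pivoting in the grip as planned: 9.5° at about 8 N. I'll continue.

Emit:
step_arm([
  [[1, 2.8, 0, 2, 0], [1, 2.8, 0, 2, 0], [1, 2.7, 0, 2.1, 0], [1, 2.4, 0, 2.5, 0], [1, 2.4, 0, 2.5, 0]],
], grip_force=25)

```text
clock: 15.28
ee_pos: [0.5478, -0.3132, 0.1428]
tcp_rot: [2.915, 1.162, 0.002]
force: [-1.4, -0.5, 7.2]
finger_gap: 0.0134
gripper_force: 43.3
```

```bash
python3 -c "
from h import *
bar()"
```

```text
tcp stand mm [[ 15.3   1.  142.8]] yaw y -46.5 tilt 0.2 F [-1.4 -0.5  7.2] t 15.275 gap 0.0134
bar n 1681 1647 tilt deg 21.7 X 10.0 34.9 Z at tcp x rel tcp 25.5
```

Emit:
step_arm([
  [[1, 1.6, -0.5, 2.6, 0], [1, 1.6, -0.5, 2.6, 0], [1, 1.6, 0, 2.6, 0], [1, 1.6, 0, 2.7, 0], [1, 1.6, 0, 2.7, 0]],
])

```text
clock: 15.95
ee_pos: [0.554, -0.3071, 0.1302]
tcp_rot: [2.914, 1.163, 0.005]
force: [0.8, -0.3, 11.2]
finger_gap: 0.0132
gripper_force: 47.4
```

```bash
python3 -c "
from h import *
bar()"
```

```text
tcp stand mm [[  6.5   0.8 130.2]] yaw y -46.5 tilt 0.31 F [ 0.8 -0.3 11.2] t 15.95 gap 0.0132
bar n 1497 1470 tilt deg 36.0 X 10.0 31.2 Z at tcp x rel tcp 27.4
```

Tilt is 36.0°, which agrees with my contact geometry (35.9°). Next I tilt it to 40°, then slide it down the slope.

Emit:
step_arm([
  [[1, 0.5, -0.8, 3, 0], [1, 0, 0, 0, 0], [1, 2.5, 0, 1.9, 0], [1, 2.5, 0, 1.9, 0], [1, 0, 0, 0, 0]],
])

```text
clock: 16.62
ee_pos: [0.5579, -0.3024, 0.1233]
tcp_rot: [2.914, 1.163, 0.006]
force: [2.9, 2.1, 9.7]
finger_gap: 0.0133
gripper_force: 48.8
```

```bash
python3 -c "
from h import *
w,st=bar();save('w4',w['img'])"
```

```text
tcp stand mm [[5.000e-01 1.000e-01 1.233e+02]] yaw y -46.5 tilt 0.33 F [2.9 2.1 9.7] t 16.625 gap 0.0133
bar n 1457 1431 tilt deg 39.1 X 10.0 30.1 Z at tcp x rel tcp 28.0
```

View pics/w4.png

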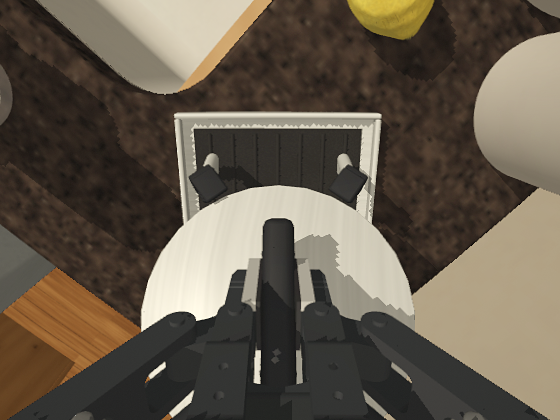

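The lid leans at 39° on the bar. The black notches are ahead at (208,182) and (349,182), symmetric about the lid. I keep sliding while watching the force.

Emit:
step_arm([
  [[1, 2.5, 0, 1.9, 0], [1, 2.5, 0, 1.9, 0], [1, 0, 0, 0, 0]],
])

```text
clock: 17.05
ee_pos: [0.5613, -0.2989, 0.1194]
tcp_rot: [2.914, 1.163, 0.006]
force: [2.4, 2.4, 8.7]
finger_gap: 0.0132
gripper_force: 48.7
```

Emit:
step_arm([
  [[1, 1.5, 0, 1.2, 0], [1, 1.5, 0, 1.2, 0], [1, 0, 0, 0, 0]],
])

```text
clock: 17.42
ee_pos: [0.5632, -0.2969, 0.1169]
tcp_rot: [2.914, 1.163, 0.005]
force: [1.8, 2.0, 8.0]
finger_gap: 0.0132
gripper_force: 48.7
```

```bash
python3 -c "
from h import *
bar()"
```

```text
tcp stand mm [[ -7.2  -0.3 116.9]] yaw y -46.5 tilt 0.27 F [1.8 2.  8. ] t 17.425 gap 0.0132
bar n 1450 1424 tilt deg 39.1 X 10.0 30.1 Z at tcp x rel tcp 27.8
```

Emit:
step_arm([
  [[1, 1.5, 0, 1.2, 0], [1, 0, 0, 0, 0]],
])

```text
clock: 17.73
ee_pos: [0.5643, -0.2959, 0.1157]
tcp_rot: [2.914, 1.163, 0.005]
force: [2.0, 1.7, 8.7]
finger_gap: 0.0134
gripper_force: 48.8
```

Emit:
step_arm([
  [[1, 1.5, 0, 1.2, 0], [1, 0, 0, 0, 0]],
])

```text
clock: 17.98
ee_pos: [0.5653, -0.2948, 0.1145]
tcp_rot: [2.915, 1.163, 0.005]
force: [1.7, 2.0, 8.6]
finger_gap: 0.0128
gripper_force: 48.8
```

```bash
python3 -c "
from h import *
w,st=bar();save('w5',w['img'][100:340,130:430])"
```

```text
tcp stand mm [[-10.1  -0.3 114.5]] yaw y -46.5 tilt 0.27 F [1.7 2.  8.6] t 17.975 gap 0.0128
bar n 1447 1412 tilt deg 39.1 X 10.0 30.1 Z at tcp x rel tcp 27.8
```

View pics/w5.png

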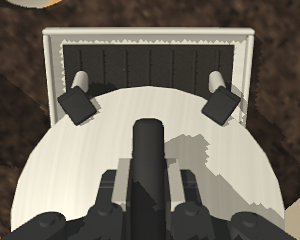

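The rim is now slipping behind the outer cheeks, at crop positions (76,105) and (220,105). I'll continue until the notch floors push back.

Emit:
step_arm([
  [[1, 1.5, 0, 1.2, 0], [1, 0, 0, 0, 0]],
])

```text
clock: 18.27
ee_pos: [0.5663, -0.2937, 0.1131]
tcp_rot: [2.915, 1.163, 0.004]
force: [1.2, 1.4, 6.1]
finger_gap: 0.013
gripper_force: 48.7
```

Emit:
step_arm([
  [[1, 1.5, 0, 1.2, 0], [1, 0, 0, 0, 0]],
])

```text
clock: 18.52
ee_pos: [0.5673, -0.2927, 0.1116]
tcp_rot: [2.915, 1.164, 0.004]
force: [1.9, 1.7, 5.9]
finger_gap: 0.013
gripper_force: 48.5
```

Emit:
step_arm([
  [[1, 1.5, 0, 1.2, 0], [1, 0, 0, 0, 0]],
])

```text
clock: 18.77
ee_pos: [0.568, -0.2923, 0.1108]
tcp_rot: [2.914, 1.162, 0.002]
force: [-1.3, -2.1, 8.9]
finger_gap: 0.0131
gripper_force: 49.0
```

```bash
python3 -c "
from h import *
w,st=bar()"
```

```text
tcp stand mm [[-13.8  -0.3 110.8]] yaw y -46.5 tilt 0.25 F [-1.3 -2.1  8.9] t 18.775 gap 0.0131
bar n 1431 1406 tilt deg 39.8 X 10.0 30.0 Z at tcp x rel tcp 27.9
```

The force has flipped to backward and the tilt is 39.8°, so the rim is on the notch floors. I'll release and retreat straight up.

Emit:
step_arm([
  [[0.3, 0, 0, 0, 0], [0.3, 0, 0, 0, 0], [0.3, 0, 0, 0, 0], [0.3, 0, 0, -20, 0], [0.3, 0, 0, -40, 0]],
])

```text
clock: 19.45
ee_pos: [0.5658, -0.2907, 0.1675]
tcp_rot: [-2.915, -1.163, 0.004]
force: [0.5, -0.2, 0.6]
finger_gap: 0.0597
gripper_force: 0.0
```

Emit:
step_arm([
  [[0.3, 0, 0, -60, 0], [0.3, 0, 0, -60, 0], [0.3, 0, 0, -50, 0], [0.3, 0, 0, 0, 0], [0.3, 0, 0, 0, 0]],
])

```text
clock: 20.08
ee_pos: [0.5668, -0.2913, 0.3379]
tcp_rot: [-2.918, -1.164, 0.001]
force: [-0.4, 0.2, -1.0]
finger_gap: 0.0602
gripper_force: 0.0
```

Run:
```python
from h import *
st=tcp();w=r.snapshot('wrist');save('w6',w['img'])
P=depthpts(w,st);S=stand(P.reshape(-1,3));i=w['img'].astype(int)
# bar top: dark points above rim level
k=(i.max(2).ravel()<90)&(abs(S[:,1])<12)&(S[:,0]>-55)&(S[:,0]<30)&(S[:,2]>105)&(S[:,2]<190)
Q=S[k]
for _ in range(4):
    p=np.polyfit(Q[:,0],Q[:,2],1);e=Q[:,2]-np.polyval(p,Q[:,0]);Q=Q[(e>-2)&(e<3)]
t=np.arctan(p[0]);m=(np.percentile(Q[:,0],.5)+np.percentile(Q[:,0],99.5))/2
top=np.array([m,np.polyval(p,m)]);o=top-52*np.array([-np.sin(t),np.cos(t)])
print(len(Q),'tilt',np.degrees(t),'bar len',np.ptp(Q[:,0])/np.cos(t),'y',np.median(Q[:,1]),'origin est X,Z',o,'want 18,98')
b=r.snapshot('top');s0=np.load('s0.npz');print('pot diff',np.abs(b['img'][225:290,240:320].astype(int)-s0['b_img'][225:290,240:320]).mean())
```

```text
tcp stand mm [[-13.7  -1.8 337.9]] yaw y -46.5 tilt 0.04 F [-0.4  0.2 -1. ] t 20.075 gap 0.0602
356 tilt 37.132302432024815 bar len 72.8226027788514 y 0.4432434121676516 origin est X,Z [18.99162206 97.31092125] want 18,98
pot diff 28.894358974358973
```

View pics/w6.png

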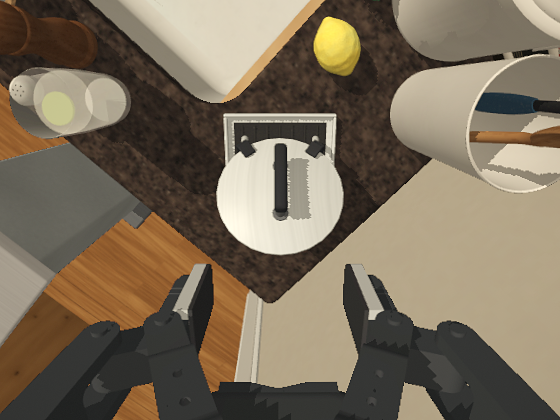

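The lid sits in both notches, at (247,147) and (314,147), leaning back with the handle to the front. Its estimated origin is within about 1.5 mm of the seat. The arm is clear, so I'm handing in.

```bash
python3 -c "
from station import r
print(r.hand_in())"
```

```text
the job is handed in; nothing more can be done
None
```

The job is handed in, verdict not shown: back-rest up on its stop, lid let go in both notches at about 37–40° with its origin within about 1.5 mm of the seat, and the pot's final position not measured.

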